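# Set up the pour-over coffee stand

### The job

Get the pour-over stand ready for a cup of coffee. Slide the flat brewing scale, without lifting it, between the legs of the stand's wooden foot until it is fully home against the foot; then gently stand the mug upright in the middle of the scale's steel platform and let go; last, swing the dripper arm round to its stop so that the dripper is over the mug. Use the plain cream mug; leave the striped one and the teaspoon where they are.

Things in the scene. Friction and masses are not known exactly. Their poses are not given: they have to be found in the camera images.
- stand: Pour-over stand, fixed. U-shaped oak foot 14 mm high (156 mm wide in x, y from -222 to +55 mm), steel column 16 mm thick, 186 mm high. Origin: on the worktop, on the column's axis. Own frame: the bay between the legs opens to -y and is 131 mm wide, x = -65.5 to +65.5 mm; its closed end is the foot's face at y = -75 mm; the legs are straight to y = -197 mm, then splay outwards a little.
- dripper_arm (a joint): Swing arm, angle about the column in rad: 0 = at its stop over the bay (arm along the stand's -y); grows counterclockwise from above, towards the stand's +x, up to 1.75. Light friction (about 1 N at the dripper); stays where left. A 10 mm rod 168 mm above the worktop, with a ring and a white cone dripper fixed in it, the cone's axis 140 mm from the column's.
- dripper_mouth (a point): Centre of the open top of the white dripper cone, 220 mm above the worktop. Hollow, wall 4 mm, 75 mm tall; outside diameter 100 mm at the rim, 30 mm near the bottom; inside about 90 mm at the rim and 60 mm at 30 mm below it. A small loop handle stands out 20 mm from it on the side away from the column.
- dripper_outlet (a point): Centre of the dripper's lower opening, 145 mm above the worktop.
- scale: Loose flat black brewing scale, 120 (x) x 150 (y) x 24 mm high, 0.3 to 0.65 kg. Origin: centre of its underside. Steel platform at its +y end, 30 mm display strip at its -y end. It goes into the bay +y end first, 5.5 mm play each side; fully home, its +y end touches the foot, its origin is at the stand's y = -150 mm, and its display strip sticks out beyond the legs.
- scale_platform (a point): Middle of the scale's steel platform (112 mm square, with a fine 84 mm ring round this point), on its top face, 24 mm above the underside, 15.5 mm from the scale's origin towards its +y.
- mug: Loose cream mug, 101 mm high, 78 mm outside diameter, open at the top; a pinch across the rim meets 5 to 9 mm of wall; 0.22 to 0.37 kg. Origin on its underside, 15.5 mm from the middle of the mug (which lies towards the mug's +y). The handle points to the mug's -y and reaches 70 mm from the middle.
- mug_centre (a point): Middle of the mug's underside.
- striped_mug: Bystander: mug with red and green stripes, standing upside down at the back, 87 x 124 x 103 mm, origin at its underside. Leave it alone.
- teaspoon: Bystander: steel teaspoon lying on the worktop, 130 x 26 x 11 mm, long in x, origin under its middle. Leave it alone.
Mind the look-alikes: they are no part of the job. Leave any purple look-alike of the mug alone.

How it is judged:
By the outcome, as a careful person would: the job done as asked, in the order asked, and still so for the second after the job is handed in, with the robot touching nothing.
It also fails if it takes over 72 s, if anything falls off the work surface, if the arm or the gripper's body presses on something with over 40 N, if the wrist force passes 120 N, or if a joint passes its speed limit or range.

### The arm

A 6-joint arm with a two-finger parallel gripper is mounted at the origin on a cart in front of the work surface, level with it; the furniture and walls round the work are solid. World frame = base frame: x ahead of the robot, y to its left, z up, the work surface at z = 0. Lengths are in mm, angles in rad, forces in N, time in s.
With the tool pointing down it reaches from about 300 to 775 mm from the base axis. Payload 14.6 kg.
Tool frame: the origin (TCP) lies midway between the tips of the shut fingers; the grasp point (between the pads) lies 19 mm behind it; z points along the fingers, y is the line along which they close (so a half turn about z gives the same grasp; the last joint's range is limited). The gripper opens to 94 mm and grips with 3 to 60 N. Pads are 16 mm wide; open, the fingers measure 119 mm over their backs; the gripper's body (75 mm by 177 mm) begins 78 mm behind the grasp point.
Start: joints at [-1.201, 0.3, 1.521, -0, 1.321, -0.067], TCP at [232.665, -498.353, 205.446] pointing down, gripper open.
Joint ranges: [-3.03, 3.03], [-0.79, 2.21], [0.23, 2.52], [-1.04, 4.18], [0, 3.07], [-2.55, 2.55]. Speed limits (rad/s): [2.22, 2.22, 2.57, 3.14, 3.14, 3.14].

### API

Orientations are given as [roll, pitch, yaw] about the fixed x, y, z axes, in that order (R = Rz(yaw) Ry(pitch) Rx(roll)).
In Python, from cell import manip gives the robot as it stands.
- The arm moves only by the shell command python3 -m creep 'ROWS' [OPENING] [FORCE]. ROWS is text: rows parted by semicolons, each of 6 numbers parted by spaces: the shift along the tool's x, y, z normalised to -1 to 1, where 1 is 4 cm, then the turn, a rotation vector about the tool's x, y, z normalised to -1 to 1, where 1 is pi rad. In form: dx dy dz ax ay az; .... A call has 1 to 20 rows; each row shifts and turns the commanded pose from where the row before left it, along the tool's axes as they then stand; what a row does not reach is not made up. A row lasts 1/8 s, in which the tool goes at most 62.5 mm and 10.7 degrees, less where a joint would pass 70% of its speed; a pose out of reach is approached as far as the arm can. A call with a number of a shift or a turn outside -1 to 1 is refused whole. A call with a gripper value outside its range is refused whole. OPENING is the closure, from 0 (fully open) to 1 (shut), set as the call begins (- or left out, the last holds). The fingers move at their own pace and stop on an object; FORCE is the grip in N (left out, the last holds). Time passes only in rows, so rows that do not move let the fingers close. It gives the time, the measured TCP pose, the force, the opening and the grip force at its end, in the units of the state.
- manip.read_state(): the state, without advancing time (a new reading comes with each control period).
- manip.camera(name): name is "side" or "top" or "wrist"; returns a dict with "color" (384x512x3 uint8, red, green, blue), "range_z" (384x512 float32, mm along the optical axis (not along the pixel's ray), 0 where there is no reading), "camera_matrix" (3x3 intrinsics, pixels), "T" (4x4, takes a point from camera to world coordinates). Camera axes: x right, y down, z forward; pixel columns grow to the right and rows downward; lengths in mm; the calibration is good to about 2 mm. A picture is of the moment at which its call begins.
- manip.sign_off(): hands the job in; it is judged then, once.
The state is a dict: "clock": time; "joints": joint angles; "qd": joint speeds; "effort": joint torques, N m; "eef_pos": TCP position; "eef_rot": TCP orientation; "wrist_force": force on the tool from outside, world axes, zero at the start; "moment": the same for the moment, N m; "finger_gap": finger opening in mm; "finger_force": force on a finger pad.
Only numpy, scipy, OpenCV 4.12 (cv2) and the standard library are available. Lean on these libraries where they do the work, as an engineer would, in place of code of your own. Each camera call takes 0.05 s, during which the arm holds its last target. There are 200 camera calls.

## Working session

There is one attempt and no reset: what is moved stays moved. The work goes in short steps, Python scripts to look and compute and a shell command to move; the robot and the scene stay as the last step left them, time stands still between calls to the robot, and variables do not carry over. Pictures are saved under pics/ and viewed, at most 10 in all, crops included, and the job is handed in when it is done.

```bash
mkdir -p pics; ls
cat > h.py <<'E'
import numpy as np, cv2
from cell import manip
def cloud(c):
    z=c["range_z"].astype(float);K=np.array(c["camera_matrix"]);T=np.array(c["T"])
    v,u=np.indices(z.shape);P=np.stack([(u-K[0,2])/K[0,0]*z,(v-K[1,2])/K[1,1]*z,z],-1)
    W=P@T[:3,:3].T+T[:3,3];W[z<=0]=np.nan
    return W
def ray(c,u,v,h):
    K=np.array(c["camera_matrix"]);T=np.array(c["T"])
    d=T[:3,:3]@np.array([(u-K[0,2])/K[0,0],(v-K[1,2])/K[1,1],1]);o=T[:3,3]
    return o+d*(h-o[2])/d[2]
def save(c,n): cv2.imwrite("pics/"+n,c["color"][:,:,::-1])
E
python3 - <<'E'
from h import *
import pickle
D={n:manip.camera(n) for n in("top","side")}
pickle.dump(D,open("d0.pkl","wb"))
im=np.hstack([D["top"]["color"],D["side"]["color"]])
for n in D: save(D[n],n+"0.png"); print(n,np.round(D[n]["T"],2).tolist(),np.round(D[n]["camera_matrix"],1).tolist())
E
```

```text
pics
top [[-0.01, -1.0, 0.08, 490.77], [-1.0, 0.01, 0.0, -96.2], [-0.0, -0.08, -1.0, 1456.23], [0.0, 0.0, 0.0, 1.0]] [[458.3, 0.0, 249.7], [0.0, 458.3, 192.2], [0.0, 0.0, 1.0]]
side [[0.98, -0.05, 0.19, 324.31], [-0.2, -0.36, 0.91, -1280.25], [0.02, -0.93, -0.36, 613.45], [0.0, 0.0, 0.0, 1.0]] [[393.2, 0.0, 252.6], [0.0, 393.2, 193.0], [0.0, 0.0, 1.0]]
```

View pics/top0.png

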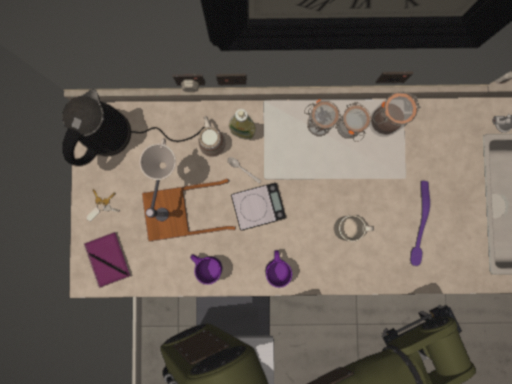

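View pics/side0.png

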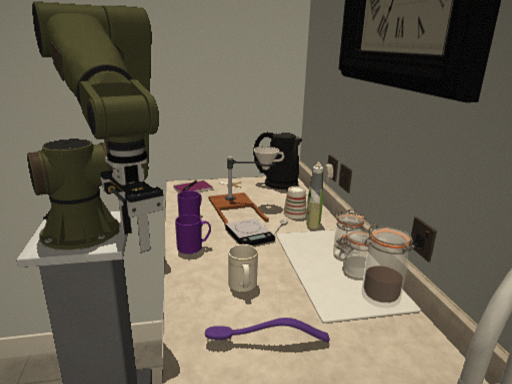

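Top view: the cream mug is at (350,228), with its handle to the right. The purple look-alikes are at (207,269) and (278,270), and the striped mug is upside down at (210,138). The stand foot is at (165,213) with its bay open to the right (world -y). The scale is at (258,206) with its display at the right end, the dripper is at (158,162), and the spoon is at (243,167). The mug at (350,228) is the only plain cream, upright one, so I'll confirm it in an enlarged crop and measure.

Run:
```python
from h import *
import pickle
D=pickle.load(open("d0.pkl","rb"));c=D["top"]
cv2.imwrite("pics/crop0.png",cv2.resize(c["color"][120:290,130:390,::-1],None,fx=3,fy=3,interpolation=cv2.INTER_CUBIC))
W=cloud(c);hsv=cv2.cvtColor(c["color"],cv2.COLOR_RGB2HSV)
def box(m,name):
    P=W[m];P=P[~np.isnan(P[:,0])]
    r=cv2.minAreaRect(P[:,:2].astype(np.float32));print(name,len(P),np.round(P.mean(0),1),"rect",np.round(r[0],1),np.round(r[1],1),round(r[2],1),"z",np.round(np.percentile(P[:,2],[5,50,95]),1))
v,u=np.indices(W.shape[:2])
roi=lambda a,b,cc,d:(u>=a)&(u<b)&(v>=cc)&(v<d)
z=W[...,2]
box(roi(228,290,178,235)&(z>16)&(z<32),"scale")
box(roi(335,365,212,245)&(z>85)&(z<115),"mugrim")
box(roi(335,385,212,245)&(z>30),"mug all")
box(roi(135,180,140,185)&(z>205)&(z<235),"driprim")
box(roi(140,192,185,245)&(z>8)&(z<20),"foot")
box(roi(140,240,175,245)&(z>6)&(z<20),"foot+legs")
box(roi(140,192,185,245)&(z>150),"column/arm")
box(roi(192,228,120,160)&(z>60),"striped")
print("counter z",np.nanmedian(z[250:290,310:330]))
# side view
c=D["side"];Ws=cloud(c)
def b2(a,b,cc,d,lo,hi,n):
    global W;W=Ws;m=roi(a,b,cc,d)&(Ws[...,2]>lo)&(Ws[...,2]<hi);box(m,n)
b2(222,275,215,250,16,32,"scale s")
b2(225,262,243,265,90,110,"mugrim s")
b2(225,236,160,205,30,180,"column s")
b2(248,285,145,160,205,235,"driprim s")
```

```text
scale 1778 [ 556.4 -115.5   24.4] rect [562.6 -98.9] [139.  179.5] 14.4 z [18.5 24.4 29.7]
mugrim 148 [ 485.8 -391.4   97.9] rect [ 486.1 -389.3] [76.4 76.6] 88.8 z [ 86.7  99.  103.9]
mug all 374 [ 485.4 -398.7   76.8] rect [ 490. -398.] [78.3 95.7] 31.9 z [ 35.5  83.9 103. ]
driprim 451 [676.9 163.8 215.9] rect [672.4 158.9] [98.  98.3] 32.3 z [206.1 216.3 224. ]
foot 1691 [535.1 170.5  15. ] rect [534.1 174.8] [162.3 185.3] 89.9 z [10.1 15.1 19.1]
foot+legs 2326 [540.2 135.8  13.9] rect [550.  100.9] [315.8 218.5] 89.4 z [ 6.7 14.5 19.1]
column/arm 173 [557.8 180.4 177.8] rect [568.  183.3] [25.8 91.7] 85.5 z [165.2 175.8 192.2]
striped 526 [758.4  27.1  95.2] rect [768.4  25.1] [71.2 94.1] 74.5 z [ 67.9 100.7 106.8]
counter z 1.2416465423642649
scale s 749 [ 555.5 -127.8   21.4] rect [ 557.3 -120.1] [120.  150.2] 14.6 z [17.5 21.8 24.3]
mugrim s 218 [ 485.3 -397.3   95.4] rect [ 485.8 -394.8] [79.6 75.8] 82.0 z [90.6 95.7 99.4]
column s 229 [545.6 253.5 100.1] rect [555.2 328.1] [325.9  47.4] 81.0 z [ 34.9  90.2 173. ]
driprim s 179 [675.9 157.5 212.4] rect [671.6 155.3] [101.3  96.8] 31.9 z [205.6 212.7 218.4]
```

View pics/crop0.png

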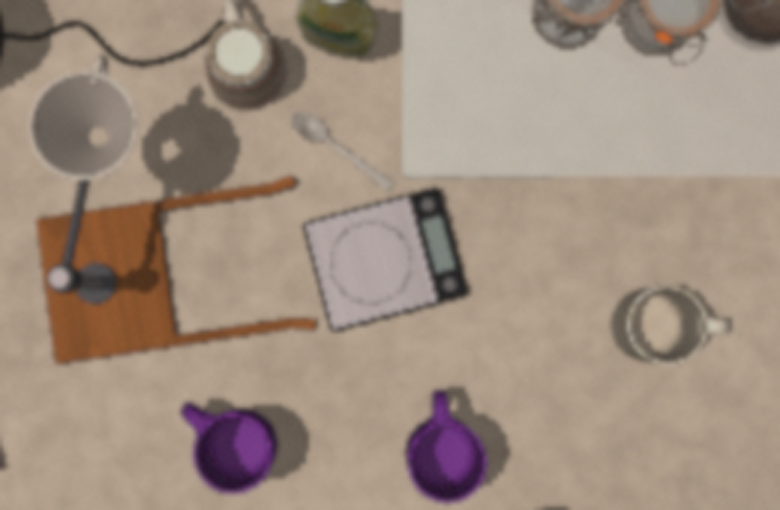

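The crop confirms the plain cream mug at top pixel (352,227), with its handle towards image right (372,228). Next I'll fit the stand, scale and spoon accurately.

Run:
```python
from h import *
import pickle
D=pickle.load(open("d0.pkl","rb"));c=D["top"]
hsv=cv2.cvtColor(c["color"],cv2.COLOR_RGB2HSV)
H,S,V=[hsv[...,i].astype(int) for i in range(3)]
v,u=np.indices(H.shape);roi=lambda a,b,cc,d:(u>=a)&(u<b)&(v>=cc)&(v<d)
br=(S>110)&(H<20)&(V>50)&roi(138,242,175,245)
br=cv2.morphologyEx(br.astype(np.uint8),cv2.MORPH_CLOSE,np.ones((3,3)))
def pts(uv,h): return np.array([ray(c,a,b,h)[:2] for a,b in uv])
# outer leg edges: per column min/max row; inner likewise
up,lo,iu,il=[],[],[],[]
for x in range(145,225):
    r=np.where(br[:,x])[0]
    if len(r)<3: continue
    if x<225: up.append((x,r.min()-.5)); lo.append((x,r.max()+.5))
    if 200<x:
        a=r[r<205];b=r[r>205]
        if len(a) and len(b): iu.append((x,a.max()+.5)); il.append((x,b.min()-.5))
def fit(n,uv):
    P=pts(uv,14).astype(np.float32);vx,vy,x0,y0=cv2.fitLine(P,cv2.DIST_HUBER,0,.01,.01).ravel()
    if vy<0:vx,vy=-vx,-vy
    r=np.abs((P[:,0]-x0)*vy-(P[:,1]-y0)*vx)
    print(n,"dir deg from +y:",round(np.degrees(np.arctan2(-vx,vy)),2),"x at y=100:",round(x0+(100-y0)*vx/vy,1),"res",round(r.mean(),1));
for n,a in (("outer far",up),("outer near",lo),("inner far",iu),("inner near",il)): fit(n,a)
# back & front face (closed end)
bk=[];fr=[]
for y in range(192,232):
    r=np.where(br[y,140:240])[0]+140
    bk.append((r.min()-.5,y))
    if y>=193 and y<224:
        g=np.where(br[y,165:200]==0)[0]
        if len(g): fr.append((165+g[0]-.5,y))
for n,uv in (("back",bk),("front",fr)):
    P=pts(uv,14).astype(np.float32);vx,vy,x0,y0=cv2.fitLine(P,cv2.DIST_HUBER,0,.01,.01).ravel();print(n,round(np.degrees(np.arctan(vy/vx)),2),"y at x=540:",round(y0+(540-x0)*vy/vx,1))
# scale
W=cloud(c);z=W[...,2]
sc=(((S<60)&(V>110))|(V<70))&roi(229,290,178,236)
print("sat platform",hsv[206,245],hsv[206,320],"display",hsv[186,275])
for n,m,h in (("platform by sat",(S<45)&roi(229,290,178,236),24),):
    m=cv2.morphologyEx(m.astype(np.uint8),cv2.MORPH_OPEN,np.ones((3,3)))
    cs,_=cv2.findContours(m,0,1);k=max(cs,key=cv2.contourArea).reshape(-1,2)
    r=cv2.minAreaRect(pts(k,h).astype(np.float32));print(n,r)
dk=(V<75)&roi(229,290,178,236)
cs,_=cv2.findContours(dk.astype(np.uint8),0,1);k=np.vstack([q.reshape(-1,2) for q in cs if len(q)>3]);r=cv2.minAreaRect(pts(k,24).astype(np.float32));print("dark",r)
# cluster of spoon
for q in [(130+290/3,120+118/3),(130+300/3,120+112/3),(130+388/3,120+186/3),(130+394/3,120+188/3)]: print("spoon",ray(c,*q,3).round(1))
print("column top crop(60,278):",ray(c,130+60/3,120+278/3,186).round(1),"col base(98,283)shadow?",ray(c,130+98/3,120+283/3,14).round(1))
print("dripper rim ctr",ray(c,130+83/3,120+125/3,220).round(1))
print("mug rim",ray(c,130+665/3,120+322/3,101).round(1),"handle tip",ray(c,130+730/3,120+325/3,60).round(1))
# side: scale z refined, spoon side
c=D["side"];Ws=cloud(c);m=roi(222,275,212,250)&(abs(Ws[...,2]-21.8)<4);P=Ws[m];print("side scale top corners",cv2.boxPoints(cv2.minAreaRect(P[:,:2].astype(np.float32))).round(1).tolist())
```

```text
outer far dir deg from +y: 8.52 x at y=100: 625.0 res 2.0
outer near dir deg from +y: 7.93 x at y=100: 470.8 res 2.8
inner far dir deg from +y: 8.27 x at y=100: 614.6 res 0.9
inner near dir deg from +y: 7.51 x at y=100: 480.5 res 0.7
back 7.97 y at x=540: 240.5
front -51.94 y at x=540: 164.2
sat platform [  6  23 180] [ 15  55 166] display [150   6  41]
platform by sat ((557.8200073242188, -116.36708068847656), (118.5729751586914, 148.48316955566406), 14.439417839050293)
dark ((571.9160766601562, -173.56007385253906), (113.90386962890625, 31.171104431152344), 14.267806053161621)
spoon [708.7 -18.4   3. ]
spoon [715.  -29.1   3. ]
spoon [ 634.7 -122.     3. ]
spoon [ 632.5 -128.4    3. ]
column top crop(60,278): [534.4 185.4 186. ] col base(98,283)shadow? [534.6 183.6  14. ]
dripper rim ctr [671.8 157.9 220. ]
mug rim [ 488.  -390.6  101. ] handle tip [ 484.2 -465.1   60. ]
side scale top corners [[479.8999938964844, -64.30000305175781], [518.9000244140625, -207.60000610351562], [632.5999755859375, -176.6999969482422], [593.5999755859375, -33.400001525878906]]
```

```bash
cat >> h.py <<'E'
from scipy.spatial.transform import Rotation as R
def need(p,yaw_y=None):
    """offset to world TCP target p in tool units (40 mm); yaw_y: wanted world angle (deg) of tool y"""
    s=manip.read_state();Q=R.from_euler('xyz',s["eef_rot"]).as_matrix()
    d=Q.T@(np.array(p)-s["eef_pos"])/40
    ty=np.degrees(np.arctan2(Q[1,1],Q[0,1]));tx=np.degrees(np.arctan2(Q[1,0],Q[0,0]))
    print("pos",np.round(s["eef_pos"],1),"tool x ang",tx.round(1),"tool y ang",ty.round(1),"tilt",np.round(Q[:,2],3),"move units",d.round(3))
    if yaw_y is not None:
        e=(yaw_y-ty+90)%180-90;print("turn about tool z (units):",round(-e/180,4),"deg world",round(e,1))
    print("t",s["clock"],"F",np.round(s["wrist_force"],1),"gap",s["finger_gap"],"j",np.round(s["joints"],2))
E
python3 -c "
from h import *
need([445,-85,200],8)"
```

```text
pos [ 232.6 -498.2  205. ] tool x ang 25.0 tool y ang -65.0 tilt [-0.     0.001 -1.   ] move units [ 9.181 -7.113  0.131]
turn about tool z (units): -0.4054 deg world 73.0
t 0.1 F [-0.1  0.1 -0.8] gap 93.96059846715269 j [-1.2   0.3   1.52 -0.    1.32 -0.07]
```

```bash
python3 -m creep '.656 -.508 0 0 0 0;.656 -.508 0 0 0 0;.656 -.508 0 0 0 0;.656 -.508 0 0 0 0;.656 -.508 0 0 0 0;.656 -.508 0 0 0 0;.656 -.508 0 0 0 0;.656 -.508 0 0 0 0;.656 -.508 0 0 0 0;.656 -.508 0 0 0 0;.656 -.508 0 0 0 0;.656 -.508 0 0 0 0;.656 -.508 0 0 0 0;.656 -.508 0 0 0 0' 1 20
python3 -m creep '0 0 0 0 0 -.0507;0 0 0 0 0 -.0507;0 0 0 0 0 -.0507;0 0 0 0 0 -.0507;0 0 0 0 0 -.0507;0 0 0 0 0 -.0507;0 0 0 0 0 -.0507;0 0 0 0 0 -.0507;0 0 0 0 0 0'
python3 -c "
from h import *
need([447,-85,14],8)"
```

```text
clock: 1.85
eef_pos: [445.4, -84.1, 205.3]
eef_rot: [-3.141, 0.0, 0.437]
wrist_force: [0.4, -0.3, 0.1]
finger_gap: 0.5
finger_force: 0.0
clock: 2.98
eef_pos: [445.1, -85.2, 205.3]
eef_rot: [-3.141, -0.0, 1.71]
wrist_force: [-0.1, -0.3, -0.3]
finger_gap: 0.6
finger_force: 0.0
pos [445.1 -85.2 205.3] tool x ang 98.0 tool y ang 8.0 tilt [-0.  0. -1.] move units [-4.000e-03  5.000e-02  4.782e+00]
turn about tool z (units): -0.0001 deg world 0.0
t 2.975 F [-0.1 -0.3 -0.3] gap 0.5904546339684074 j [-0.27  0.08  1.78 -0.    1.28 -0.41]
```

```bash
python3 -m creep '0 0 .8 0 0 0;0 0 .8 0 0 0;0 0 .8 0 0 0;0 0 .8 0 0 0;0 0 .8 0 0 0;0 0 .78 0 0 0;0 0 0 0 0 0;0 .3 0 0 0 0;0 .3 0 0 0 0;0 .1 0 0 0 0;0 .1 0 0 0 0;0 .1 0 0 0 0;0 .1 0 0 0 0;0 .1 0 0 0 0;0 .1 0 0 0 0;0 0 0 0 0 0'
cat >> h.py <<'E'
O=np.array([535.3,184.5]);A=np.radians(8.05)
M=np.array([[np.cos(A),np.sin(A)],[-np.sin(A),np.cos(A)]])
def st(p): return M@(np.array(p)[:2]-O)
def scale(name=None):
    c=manip.camera("top");hsv=cv2.cvtColor(c["color"],cv2.COLOR_RGB2HSV);W=cloud(c)
    m=((hsv[...,1]<45)&(W[...,2]>14)&(W[...,2]<36)).astype(np.uint8)
    m[:178]=0;m[240:]=0;m[:,:165]=0;m[:,295:]=0
    m=cv2.morphologyEx(m,cv2.MORPH_OPEN,np.ones((3,3)))
    k=max(cv2.findContours(m,0,1)[0],key=cv2.contourArea).reshape(-1,2)
    r=cv2.minAreaRect(np.array([ray(c,a,b,24)[:2] for a,b in k],np.float32))
    C,(a,b),g=r
    if a>b: g-=90
    g=(g+45)%90-45
    print("scale world",np.round(C,1),"stand",st(C).round(1),"size",round(a,1),round(b,1),"rel yaw",round(g-8.05,1))
    if name: save(c,name)
    return c
E
python3 -c "
from h import *
scale();need([447,-85,14],8)"
```

```text
clock: 4.97
eef_pos: [491.4, -77.8, 13.9]
eef_rot: [-3.138, -0.002, 1.711]
wrist_force: [-12.6, 5.8, 9.4]
finger_gap: 0.4
finger_force: 7.8
scale world [ 568.8 -118.3] stand [  -9.2 -304.5] size 118.0 147.3 rel yaw 2.0
pos [491.4 -77.8  14. ] tool x ang 98.0 tool y ang 8.0 tilt [-0.004  0.001 -1.   ] move units [-0.024 -1.124  0.003]
turn about tool z (units): 0.0002 deg world -0.0
t 5.025 F [-12.1   5.8   9.7] gap 0.898652360625771 j [-0.23  0.44  1.83  0.    0.87 -0.37]
```

Run:
```python
from h import *
c=manip.camera("top")
cv2.imwrite("pics/crop1.png",cv2.resize(c["color"][140:250,170:300,::-1],None,fx=6,fy=5.4,interpolation=cv2.INTER_CUBIC)[:600])
import pickle
c0=pickle.load(open("d0.pkl","rb"))["top"]
hsv=cv2.cvtColor(c0["color"],cv2.COLOR_RGB2HSV)
br=(hsv[...,1]>110)&(hsv[...,0]<20)&(hsv[...,2]>50)
for x in range(205,240,3):
    r=np.where(br[170:245,x])[0]+170
    a=r[r<205];b=r[r>205]
    print(x,[st(ray(c0,x,q,14)).round(1).tolist() for q in ((a.max()+.5,b.min()-.5) if len(a) and len(b) else (b.min()-.5,) if len(b) else ())])
```

```text
205 [[66.2, -145.2], [-67.9, -125.8]]
208 [[67.9, -155.0], [-66.2, -135.6]]
211 [[66.5, -164.4], [-67.6, -144.9]]
214 [[68.2, -174.2], [-65.9, -154.6]]
217 [[66.8, -183.6], [-67.4, -164.0]]
220 [[65.3, -193.0], [-65.7, -173.7]]
223 [[67.0, -202.8], [-67.1, -183.0]]
226 [[68.8, -212.6], [-68.5, -192.4]]
229 [[-66.8, -202.1]]
232 [[-68.2, -211.4]]
235 []
238 []
```

View pics/crop1.png

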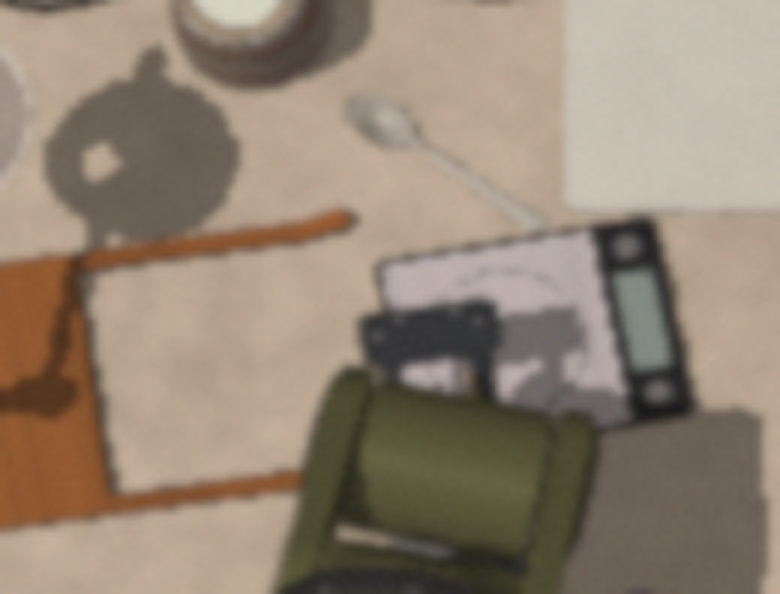

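The crop shows the scale's far edge just at the spoon's handle tip (540,225), not past it. I'll stop pushing sideways and push from the rear, keeping the scale turned a little clockwise.

```bash
python3 -m creep '0 -.4 0 0 0 0;0 0 -.75 0 0 0;0 0 -.75 0 0 0;-.61 .37 0 0 0 0;-.61 .37 0 0 0 0;-.61 .37 0 0 0 0;-.61 .37 0 0 0 0;-.61 .37 0 0 0 0;-.61 .37 0 0 0 0;0 0 0 0 0 .0222;0 0 .75 0 0 0;0 0 .75 0 0 0;0 0 0 0 0 0' .4
python3 -c "
from h import *
scale('rear.png');need([447,-85,14],8);s=manip.read_state();print(st(s['eef_pos']))"
```

```text
clock: 6.7
eef_pos: [584.4, -212.9, 12.3]
eef_rot: [-3.139, -0.002, 1.641]
wrist_force: [0.5, 0.4, 0.3]
finger_gap: 56.4
finger_force: 0.0
scale world [ 567.2 -109.4] stand [  -9.6 -295.5] size 118.7 130.3 rel yaw 1.5
pos [ 585.3 -213.2   14.1] tool x ang 94.0 tool y ang 4.0 tilt [-0.001  0.    -1.   ] move units [ 3.441 -3.224  0.006]
turn about tool z (units): -0.022 deg world 4.0
t 6.75 F [ 0.4 -0.   0.8] gap 56.325091349019445 j [-0.41  0.67  1.46  0.    1.02 -0.48]
[  -6.16526064 -400.81806836]
```

View pics/rear.png

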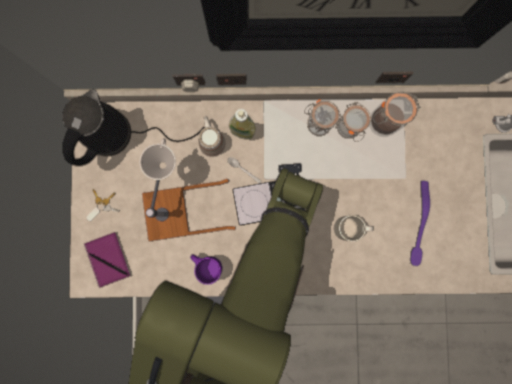

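```bash
python3 -m creep '.2 -.014 0 0 0 0;.15 -.01 0 0 0 0;.1 -.007 0 0 0 0;.1 -.007 0 0 0 0;.1 -.007 0 0 0 0;.1 -.007 0 0 0 0;0 0 0 0 0 0'
python3 -c "
from h import *
c=scale();W=cloud(c);s=manip.read_state();print(st(s['eef_pos']),s['wrist_force'])
cv2.imwrite('pics/c2.png',cv2.resize(c['color'][140:250,170:300,::-1],None,fx=6,fy=5.4,interpolation=cv2.INTER_CUBIC))"
```

```text
clock: 7.62
eef_pos: [581.0, -182.9, 14.1]
eef_rot: [-3.141, -0.001, 1.641]
wrist_force: [1.3, -1.4, 0.3]
finger_gap: 56.1
finger_force: 0.3
scale world [567.5 -79.6] stand [  -5.1 -266. ] size 117.8 113.0 rel yaw -2.1
[  -6.2785661  -370.24902447] [ 0.5826852  -0.41148655 -0.8614512 ]
```

View pics/c2.png

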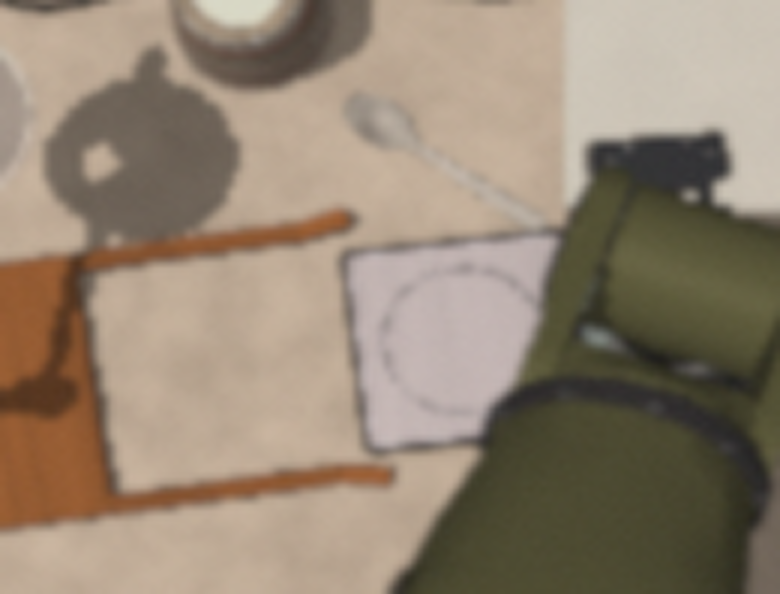

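Aligned in the mouth: front corners at (345,255) and (370,450), between leg tips (350,215) and (390,475), with the spoon tip (540,222) clear of the far edge. I'll push on.

```bash
python3 -m creep '.125 -.009 0 0 0 0;.125 -.009 0 0 0 0;.125 -.009 0 0 0 0;.125 -.009 0 0 0 0;.125 -.009 0 0 0 0;.125 -.009 0 0 0 0;.125 -.009 0 0 0 0;.125 -.009 0 0 0 0;0 0 0 0 0 0'
python3 -c "
from h import *
c=scale();W=cloud(c);s=manip.read_state();print(st(s['eef_pos']),s['wrist_force'])"
```

```text
clock: 8.8
eef_pos: [575.4, -143.4, 14.4]
eef_rot: [3.141, -0.0, 1.642]
wrist_force: [-0.4, 1.0, -0.2]
finger_gap: 56.2
finger_force: 0.0
scale world [565.  -33.8] stand [  -1.2 -220.3] size 118.2 100.0 rel yaw -4.2
[  -6.1976426 -330.4486567] [-1.32905317  0.01672712  0.30415602]
```

```bash
python3 -m creep '.125 -.008 0 0 0 -.0028;.125 -.007 0 0 0 -.0028;.125 -.006 0 0 0 -.0028;.125 -.005 0 0 0 -.0028;.125 -.004 0 0 0 -.0028;.125 -.003 0 0 0 -.0028;.125 -.002 0 0 0 -.0028;.125 0 0 0 0 -.0026;.125 0 0 0 0 0;.125 0 0 0 0 0;.125 0 0 0 0 0;.125 0 0 0 0 0;.125 0 0 0 0 0;0 0 0 0 0 0'
python3 -c "
from h import *
c=scale();W=cloud(c);s=manip.read_state();print(st(s['eef_pos']),s['wrist_force'])"
```

```text
clock: 10.6
eef_pos: [566.1, -78.7, 14.1]
eef_rot: [-3.141, -0.001, 1.712]
wrist_force: [-0.0, 0.0, -0.1]
finger_gap: 56.4
finger_force: 0.0
scale world [551.3  42.8] stand [  -4.  -142.5] size 81.6 121.7 rel yaw -8.1
[  -6.54085301 -265.06862136] [-0.55170318  0.51153066 -1.16031894]
```

```bash
python3 -m creep '.1 0 0 0 0 0;.1 0 0 0 0 0;.1 0 0 0 0 0;.1 0 0 0 0 0;.1 0 0 0 0 0;.1 0 0 0 0 0;.1 0 0 0 0 0;.05 0 0 0 0 0;.05 0 0 0 0 0;.05 0 0 0 0 0'
python3 -c "
from h import *
s=manip.read_state();print(st(s['eef_pos']),s['wrist_force'])"
```

```text
clock: 11.9
eef_pos: [561.8, -46.6, 14.4]
eef_rot: [3.141, 0.002, 1.711]
wrist_force: [0.2, -16.6, -0.3]
finger_gap: 56.5
finger_force: 8.3
[  -6.10055192 -232.55260472] [  0.24279965 -16.5899612   -0.3496116 ]
```

```bash
python3 -m creep '.03 0 0 0 0 0;.03 0 0 0 0 0;0 0 0 0 0 0'; python3 -m creep '-.1 0 0 0 0 0;-.4 0 0 0 0 0;0 0 -.9 0 0 0;0 0 -.9 0 0 0;0 0 -.9 0 0 0;-.8 0 -.9 0 0 0;-.8 0 0 0 0 0;-.8 0 0 0 0 0;-.8 0 0 0 0 0' 0
python3 -c "
from h import *
scale('home.png');need([487,-391,180],8)"
```

```text
clock: 12.28
eef_pos: [561.8, -46.4, 14.7]
eef_rot: [3.141, 0.005, 1.711]
wrist_force: [0.1, -24.4, -0.4]
finger_gap: 56.4
finger_force: 12.2
clock: 13.4
eef_pos: [582.1, -191.4, 158.4]
eef_rot: [3.141, -0.0, 1.711]
wrist_force: [0.1, 0.9, -0.8]
finger_gap: 93.9
finger_force: 0.0
scale world [551.6  36.6] stand [  -4.6 -148.7] size 117.6 147.0 rel yaw -0.3
pos [ 582.1 -194.7  158.1] tool x ang 97.9 tool y ang 7.9 tilt [ 0.    -0.001 -1.   ] move units [-4.534 -3.031 -0.544]
turn about tool z (units): -0.0005 deg world 0.1
t 13.45 F [ 0.6 -3.7  0.3] gap 93.83750119726514 j [-0.38  0.48  1.38 -0.    1.28 -0.52]
```

```bash
python3 -m creep '-.648 -.433 -.078 0 0 0;-.648 -.433 -.078 0 0 0;-.648 -.433 -.078 0 0 0;-.648 -.433 -.078 0 0 0;-.648 -.433 -.078 0 0 0;-.648 -.433 -.078 0 0 0;-.648 -.433 -.078 0 0 0;0 0 0 0 0 0'
python3 - <<'E'
from h import *
need([487,-392,51],8)
for n in("wrist","side"):
    c=manip.camera(n);W=cloud(c)
    m=(abs(W[...,2]-99)<5)&(abs(W[...,0]-487)<55)&(abs(W[...,1]+392)<55)
    P=W[m];print(n,len(P))
    if len(P)>20:
        (x,y),r=cv2.minEnclosingCircle(P[:,:2].astype(np.float32));print(x,y,r,P[:,:2].min(0),P[:,:2].max(0))
save(manip.camera("wrist"),"w.png")
E
```

```text
clock: 14.45
eef_pos: [486.3, -388.2, 180.1]
eef_rot: [3.141, 0.0, 1.709]
wrist_force: [-0.2, 0.9, -0.6]
finger_gap: 93.9
finger_force: 0.0
pos [ 486.3 -388.2  180.1] tool x ang 97.9 tool y ang 7.9 tilt [ 0.  0. -1.] move units [-9.600e-02  3.000e-03  3.228e+00]
turn about tool z (units): -0.0006 deg world 0.1
t 14.45 F [-0.2  0.9 -0.6] gap 93.87979927226168 j [-0.73  0.48  1.33  0.    1.33 -0.87]
wrist 1289
484.2403259277344 -391.125244140625 39.54638671875 [ 445.71599398 -430.48585902] [ 523.6795815  -351.59015213]
side 145
485.6408386230469 -393.60662841796875 40.811988830566406 [ 447.02252564 -433.40247166] [ 523.83910195 -354.37161839]
```

View pics/w.png

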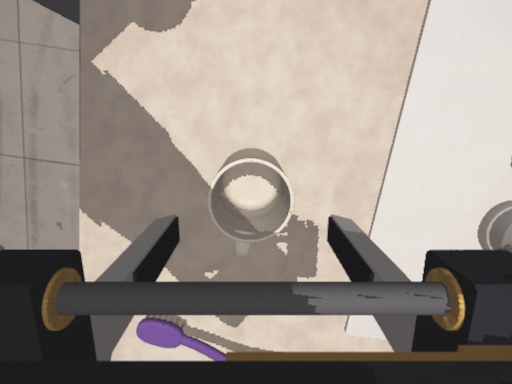

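The wrist view shows the cream mug's rim centred at (251,200), midway between the fingers at (165,220) and (340,220), with its handle at (243,248) clear of the pinch.

```bash
python3 -m creep '-.08 -.04 .4 0 0 0;0 0 .4 0 0 0;0 0 .4 0 0 0;0 0 .4 0 0 0;0 0 .4 0 0 0;0 0 .4 0 0 0;0 0 .4 0 0 0;0 0 .43 0 0 0;0 0 0 0 0 0'
python3 -m creep '0 0 0 0 0 0;0 0 0 0 0 0;0 0 0 0 0 0;0 0 0 0 0 0' 1 25
python3 -m creep '0 0 -.2 0 0 0;0 0 -.5 0 0 0;0 0 -.8 0 0 0;0 0 0 0 0 0'
python3 - <<'E'
from h import *
C=np.array([551.6,36.6]);
# platform point: scale centre +15.5 along its +y
y=np.array([-np.sin(A),np.cos(A)]);p=C+15.5*y;print("platform",p,st(p))
need([*p,130],8)
c=manip.camera("side");W=cloud(c);s=manip.read_state();x,yy,z=s["eef_pos"]
m=(abs(W[...,0]-x)<75)&(abs(W[...,1]-yy)<90)&(W[...,2]>5)&(W[...,2]<z-5)
print("mug bottom z",np.percentile(W[m][:,2],[1,5]))
E
```

```text
clock: 15.72
eef_pos: [485.7, -389.4, 49.2]
eef_rot: [-3.14, -0.002, 1.711]
wrist_force: [-0.2, 0.5, -0.1]
finger_gap: 93.9
finger_force: 0.0
clock: 16.23
eef_pos: [486.4, -390.1, 51.6]
eef_rot: [3.141, 0.001, 1.711]
wrist_force: [-1.7, 0.4, 5.3]
finger_gap: 77.3
finger_force: 25.0
clock: 16.73
eef_pos: [487.3, -390.7, 114.2]
eef_rot: [3.138, 0.004, 1.711]
wrist_force: [1.2, 0.2, -3.7]
finger_gap: 77.2
finger_force: 25.0
platform [549.42942309  51.94726672] [  -4.57212109 -133.22523562]
pos [ 487.3 -390.7  114.2] tool x ang 98.0 tool y ang 8.0 tilt [ 0.004 -0.003 -1.   ] move units [10.739  3.088 -0.428]
turn about tool z (units): 0.0002 deg world -0.0
t 16.725 F [ 1.2  0.2 -3.7] gap 77.20827142125513 j [-0.73  0.54  1.4   0.    1.2  -0.87]
mug bottom z [63.33424582 66.00613026]
```

```bash
python3 -m creep '.37 .107 0 0 0 0;.767 .2206 0 0 0 0;.767 .2206 0 0 0 0;.767 .2206 0 0 0 0;.767 .2206 0 0 0 0;.767 .2206 0 0 0 0;.767 .2206 0 0 0 0;.767 .2206 0 0 0 0;.767 .2206 0 0 0 0;.767 .2206 0 0 0 0;.767 .2206 0 0 0 0;.767 .2206 0 0 0 0;.767 .2206 0 0 0 0;.767 .2206 0 0 0 0;.4 .113 0 0 0 0;0 0 0 0 0 0;0 0 0 0 0 0'
python3 - <<'E'
from h import *
need([549.5,52.3,82],8)
c=manip.camera("side");W=cloud(c);s=manip.read_state();x,y,z=s["eef_pos"]
m=(abs(W[...,0]-x)<60)&(abs(W[...,1]-y)<80)&(W[...,2]>35)&(W[...,2]<z-3)
print("bottom",np.percentile(W[m][:,2],[1,5]));save(c,"s3.png")
E
```

```text
clock: 18.9
eef_pos: [548.2, 52.1, 110.6]
eef_rot: [-3.141, 0.0, 1.711]
wrist_force: [0.4, -0.7, -3.1]
finger_gap: 77.4
finger_force: 25.0
pos [548.2  52.1 110.6] tool x ang 98.0 tool y ang 8.0 tilt [-0.001 -0.    -1.   ] move units [0.    0.033 0.716]
turn about tool z (units): 0.0 deg world -0.0
t 18.9 F [ 0.4 -0.7 -3.1] gap 77.37240898085376 j [ 0.03  0.4   1.62 -0.    1.12 -0.11]
bottom [59.4839126  60.74603927]
```

View pics/s3.png

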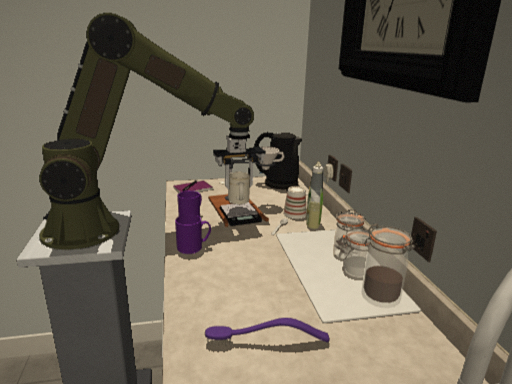

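The mug is held upright over the platform at (240,185), and the dripper at (268,157) is untouched. I'll lower it and feel for contact.

```bash
python3 -m creep '0 .033 .2 0 0 0;0 0 .2 0 0 0;0 0 .2 0 0 0;0 0 .13 0 0 0;0 0 0 0 0 0;0 0 .03 0 0 0;0 0 .03 0 0 0;0 0 .03 0 0 0;0 0 0 0 0 0'
```

```text
clock: 20.08
eef_pos: [549.8, 53.0, 78.1]
eef_rot: [-3.142, -0.0, 1.711]
wrist_force: [-0.2, 0.8, -3.2]
finger_gap: 76.8
finger_force: 25.0
```

```bash
python3 -m creep '0 0 .025 0 0 0;0 0 .025 0 0 0;0 0 0 0 0 0'; python3 -m creep '0 0 .02 0 0 0;0 0 .02 0 0 0;0 0 0 0 0 0'
```

```text
clock: 20.45
eef_pos: [549.7, 53.0, 76.0]
eef_rot: [-3.141, -0.0, 1.711]
wrist_force: [1.4, 0.1, -3.3]
finger_gap: 77.4
finger_force: 25.0
clock: 20.82
eef_pos: [549.9, 53.1, 75.6]
eef_rot: [3.141, 0.0, 1.711]
wrist_force: [-6.4, 0.6, 10.1]
finger_gap: 77.3
finger_force: 25.0
```

```bash
python3 -m creep '0 0 -.015 0 0 0;0 0 0 0 0 0;0 0 0 0 0 0;0 0 0 0 0 0' 0; python3 -m creep '0 0 -.2 0 0 0;0 0 -.5 0 0 0;0 0 -.8 0 0 0;0 0 -.8 0 0 0;0 0 -.8 0 0 0;0 0 -.8 0 0 0;0 0 -.6 0 0 0;0 0 0 0 0 0'
python3 - <<'E'
from h import *
c=scale("after.png");W=cloud(c)
P=None
for n in("side","top"):
    c=manip.camera(n);W=cloud(c)
    m=(abs(W[...,2]-123)<6)&(abs(W[...,0]-549)<48)&(abs(W[...,1]-51)<48);P=W[m]
    print(n,len(P))
    if len(P)>20:
        (x,y),r=cv2.minEnclosingCircle(P[:,:2].astype(np.float32));print("mug",x,y,r,st([x,y]))
    m=(abs(W[...,2]-216)<7)&(abs(W[...,0]-672)<70)&(abs(W[...,1]-158)<70);P=W[m]
    if len(P)>20:print("drip",cv2.minAreaRect(P[:,:2].astype(np.float32)),len(P))
need([672,158,245],8)
E
```

```text
clock: 21.32
eef_pos: [549.8, 53.0, 75.0]
eef_rot: [3.142, 0.0, 1.711]
wrist_force: [0.4, 0.8, 0.6]
finger_gap: 94.1
finger_force: 0.0
clock: 22.32
eef_pos: [550.3, 53.0, 256.9]
eef_rot: [3.138, 0.0, 1.711]
wrist_force: [-0.5, 0.2, -0.1]
finger_gap: 93.8
finger_force: 0.0
scale world [554.1   2.2] stand [  -7.  -183.1] size 81.1 121.9 rel yaw -8.5
side 78
mug 549.28759765625 48.47726821899414 41.57616424560547 [  -5.19847795 -136.64118075]
drip ((670.2567749023438, 156.57461547851562), (100.14248657226562, 103.03639221191406), 23.732696533203125) 128
top 33
mug 545.3497314453125 28.820932388305664 29.273717880249023 [ -11.85016    -155.55237993]
drip ((671.8377685546875, 159.02850341796875), (95.66388702392578, 98.6494369506836), 33.38984680175781) 316
pos [549.4  53.  253.9] tool x ang 98.0 tool y ang 8.0 tilt [-0.002 -0.    -1.   ] move units [2.171 3.402 0.218]
turn about tool z (units): 0.0002 deg world -0.0
t 22.475 F [-0.9 -0.4  0.1] gap 94.02787379657433 j [ 0.03  0.27  1.44 -0.    1.43 -0.11]
```

```bash
python3 -m creep '.31 .486 0 0 0 0;.31 .486 0 0 0 0;.31 .486 0 0 0 0;.31 .486 0 0 0 0;.31 .486 0 0 0 0;.31 .486 0 0 0 0;.31 .486 0 0 0 0;0 0 0 0 0 0;0 0 0 0 0 0' 1 20
python3 - <<'E'
from h import *
need([671.3,158,195],8)
p=np.radians(70.9-np.arange(0,80,5));x=138.8*np.sin(p);y=-138.8*np.cos(p)
for a,b in zip(np.diff(y)/40,np.diff(x)/40): print(f"{a:.2f} {b:.2f}",end=" ; ")
E
```

```text
clock: 23.6
eef_pos: [671.9, 157.6, 254.2]
eef_rot: [-3.14, 0.0, 1.711]
wrist_force: [-0.3, 0.4, 0.6]
finger_gap: 7.8
finger_force: 0.0
pos [671.9 157.6 254.2] tool x ang 98.0 tool y ang 8.0 tilt [-0.001 -0.    -1.   ] move units [ 0.013 -0.012  1.48 ]
turn about tool z (units): 0.0002 deg world -0.0
t 23.6 F [-0.3  0.4  0.6] gap 7.816391080172156 j [ 0.18  0.61  0.97 -0.    1.56  0.04]
-0.28 -0.11 ; -0.27 -0.14 ; -0.26 -0.16 ; -0.24 -0.18 ; -0.23 -0.20 ; -0.21 -0.22 ; -0.19 -0.24 ; -0.17 -0.25 ; -0.14 -0.27 ; -0.12 -0.28 ; -0.10 -0.29 ; -0.07 -0.29 ; -0.04 -0.30 ; -0.02 -0.30 ; 0.01 -0.30 ;
```

```bash
python3 -m creep '0 0 .37 0 0 0;0 0 .37 0 0 0;0 0 .37 0 0 0;0 0 .37 0 0 0;0 0 0 0 0 0'; python3 -m creep '-.14 -.05 0 0 0 0;-.14 -.06 0 0 0 0;-.14 -.07 0 0 0 0;-.13 -.07 0 0 0 0;-.26 -.16 0 0 0 0;-.24 -.18 0 0 0 0;-.23 -.20 0 0 0 0;-.21 -.22 0 0 0 0;-.19 -.24 0 0 0 0;-.17 -.25 0 0 0 0;-.14 -.27 0 0 0 0;-.12 -.28 0 0 0 0;-.10 -.29 0 0 0 0;0 0 0 0 0 0'
python3 - <<'E'
from h import *
s=manip.read_state();print(st(s['eef_pos']),s['wrist_force'])
for n in("top","side"):
    c=manip.camera(n);W=cloud(c);m=(abs(W[...,2]-216)<7)&(abs(W[...,0]-600)<150)&(abs(W[...,1]-70)<150);P=W[m];
    if len(P)>20:
        C=cv2.minAreaRect(P[:,:2].astype(np.float32));a=st(C[0]);print(n,len(P),np.round(C[1]),a,np.degrees(np.arctan2(a[0],-a[1])))
E
```

```text
clock: 24.22
eef_pos: [671.9, 157.9, 194.2]
eef_rot: [-3.139, 0.0, 1.711]
wrist_force: [-0.3, 0.1, 0.4]
finger_gap: 0.9
finger_force: 0.0
clock: 25.98
eef_pos: [591.5, 56.9, 196.1]
eef_rot: [3.142, 0.0, 1.711]
wrist_force: [0.6, -0.0, 0.3]
finger_gap: 0.4
finger_force: 0.0
[  37.78534969 -134.24869296] [ 0.60536426 -0.0136791   0.29649692]
side 145 [107.  95.] [  58.41499042 -126.3389823 ] 24.81426878458639
```

```bash
python3 -m creep '-.04 -.177 0 0 0 0;-.033 -.178 0 0 0 0;-.02 -.18 0 0 0 0;-.01 -.18 0 0 0 0;0 -.18 0 0 0 0;.005 -.18 0 0 0 0;.003 -.06 0 0 0 0;.003 -.06 0 0 0 0;.004 -.06 0 0 0 0;.005 -.06 0 0 0 0'
python3 -m creep '.006 -.06 0 0 0 0;.007 -.06 0 0 0 0;0 0 0 0 0 0'
python3 - <<'E'
from h import *
s=manip.read_state();print(st(s['eef_pos']),s['wrist_force'])
c=manip.camera("side");W=cloud(c);m=(abs(W[...,2]-216)<7)&(abs(W[...,0]-600)<150)&(abs(W[...,1]-70)<150);P=W[m];C=cv2.minAreaRect(P[:,:2].astype(np.float32));a=st(C[0]);print(len(P),C,a)
E
```

```text
clock: 27.32
eef_pos: [540.4, 46.7, 195.9]
eef_rot: [3.142, 0.0, 1.711]
wrist_force: [1.4, 1.0, 0.6]
finger_gap: 0.4
finger_force: 0.6
clock: 27.7
eef_pos: [535.4, 46.5, 195.9]
eef_rot: [-3.141, 0.0, 1.711]
wrist_force: [0.1, 0.9, 0.1]
finger_gap: 0.4
finger_force: 0.1
[ -19.19924201 -136.69325894] [0.0648742  0.89851837 0.1251189 ]
161 ((562.8384399414062, 47.151023864746094), (105.06761932373047, 95.65015411376953), 66.276123046875) [   8.03311401 -139.85197889]
```

Still about 3° short with no stop force yet, so I'll continue gently.

```bash
python3 -m creep '.006 -.06 0 0 0 0;.007 -.06 0 0 0 0;.007 -.04 0 0 0 0'; python3 -m creep '.005 -.04 0 0 0 0;.005 -.04 0 0 0 0;0 0 0 0 0 0'
```

```text
clock: 28.12
eef_pos: [529.0, 46.4, 195.9]
eef_rot: [3.142, 0.0, 1.711]
wrist_force: [1.9, -0.1, 0.4]
finger_gap: 0.4
finger_force: 0.4
clock: 28.5
eef_pos: [527.0, 46.4, 196.3]
eef_rot: [3.138, 0.0, 1.711]
wrist_force: [9.2, 1.1, -1.6]
finger_gap: 0.6
finger_force: 4.0
```

```bash
python3 -m creep '0 -.025 0 0 0 0;0 0 0 0 0 0'; python3 -m creep '0 .2 0 0 0 0;0 .35 0 0 0 0;0 0 -.5 0 0 0;0 0 -.8 0 0 0;0 0 -.8 0 0 0;-.7 0 -.4 0 0 0;-.8 0 0 0 0 0;-.8 0 0 0 0 0;-.8 0 0 0 0 0;-.8 0 0 0 0 0;-.8 0 0 0 0 0;-.8 0 0 0 0 0;0 0 0 0 0 0'
python3 - <<'E'
from h import *
t=manip.camera("top");c=manip.camera("side")
for n,q in(("top",t),("side",c)):
    W=cloud(q);m=(abs(W[...,2]-216)<7)&(abs(W[...,0]-560)<120)&(abs(W[...,1]-60)<120);P=W[m];C=cv2.minAreaRect(P[:,:2].astype(np.float32));a=st(C[0]);print(n,len(P),C,a,np.arctan2(a[0],-a[1]))
f=lambda i,s:cv2.resize(i,(400,300),interpolation=cv2.INTER_CUBIC)
im=np.hstack([f(t["color"][130:256,130:298],0),f(c["color"][130:265,180:360],0)])
cv2.imwrite("pics/end.png",im[:,:,::-1])
E
```

```text
clock: 28.75
eef_pos: [526.8, 46.3, 196.6]
eef_rot: [3.136, 0.001, 1.711]
wrist_force: [15.2, 1.6, -2.7]
finger_gap: 0.5
finger_force: 6.3
clock: 30.38
eef_pos: [577.3, -170.1, 295.1]
eef_rot: [-3.14, -0.001, 1.709]
wrist_force: [1.2, 0.6, -1.1]
finger_gap: 0.4
finger_force: 0.0
top 334 ((554.93505859375, 48.31669616699219), (98.127685546875, 97.9320297241211), 53.691558837890625) [   0.3708482  -137.59102529] 0.002695286969885741
side 164 ((555.1453247070312, 43.842872619628906), (100.77381896972656, 95.86194610595703), 65.16968536376953) [-4.74594141e-02 -1.42050210e+02] -0.00033410307806071494
```

View pics/end.png

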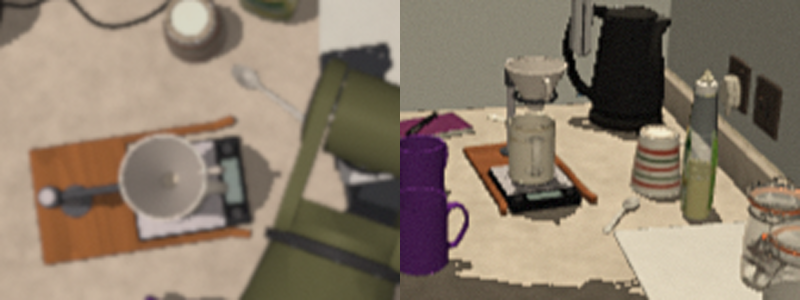

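The picture shows the mug upright on the scale under the dripper, and the arm at angle 0.00. The scale is in the bay with its display just past the legs, and the spoon and striped mug are where they were. One last numeric check on the scale, then I hand in if it is home.

Run:
```python
from h import *
c=manip.camera("side");W=cloud(c)
S=(W[...,:2]-O)@M.T
m=(abs(W[...,2]-22)<4)&(abs(S[...,0])<75)&(S[...,1]<-150)&(S[...,1]>-260)
P=S[m];print("side view scale edges x",np.percentile(P[:,0],[1,99]),"rear y",np.percentile(P[:,1],[0.5,2]))
c=manip.camera("top");hsv=cv2.cvtColor(c["color"],cv2.COLOR_RGB2HSV);W=cloud(c);S=(W[...,:2]-O)@M.T
m=(abs(W[...,2]-24)<10)&(hsv[...,2]<90)&(abs(S[...,0])<75)&(S[...,1]<-185)&(S[...,1]>-260)
P=np.array([st(ray(c,u,v,24)) for v,u in zip(*np.where(m))]);print("top strip x",P[:,0].min(),P[:,0].max(),"y",P[:,1].min(),P[:,1].max())
```

```text
side view scale edges x [-63.29633666  49.86627519] rear y [-225.79992711 -224.55528845]
top strip x -63.98739379013218 52.44544056282259 y -222.52012914266868 -187.14940264216497
```

```bash
python3 -c "
from cell import manip
print(manip.sign_off())"
```

```text
the job is handed in; nothing more can be done
None
```

The job is handed in, at about 30 s on the clock: the scale is home against the foot, the cream mug stands upright in the middle of its platform, and the dripper arm is at its stop over the mug; the scale's far edge passed within a few mm of the teaspoon, which showed no sign of having moved, and the striped mug was left alone.

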